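# Dispense a tool carton from the bench carousel

### The job

The wheel of the bench-top tool dispenser holds one white card carton and, in the opposite pocket, one clear plastic tool box. Turn the wheel by its upright pins until the carton's pocket stands squarely over the outlet slot at the dispenser's front, then press the plunger fully down to its stop so that the floor under the carton tips and the carton slides out into the delivery trough in front, and let the plunger come back up. Do not lift the carton out by hand; leave the clear box in the wheel and the other things on the bench where they are.

Things in the scene. Friction and masses are not known exactly. Their poses are not given: they have to be found in the camera images.
- dispenser: the tool dispenser, fixed to the bench: a grey sheet-metal stand, 276 x 276 mm, with a dark steel deck plate whose top is 110 mm above the bench, and on it a turning wheel. Origin on the bench under the wheel's axis; x points from the outlet side to the back, y to the left as seen from the outlet side, z up. An ear on the -y side carries the plunger.
- outlet (a point): middle of the outlet slot at deck height, 75.5 mm from the wheel's axis along the dispenser's -x; axes as the dispenser's. The slot runs along x, from 30 mm to 138 mm from the axis, is 38 mm wide and is closed by the tipping floor, level with the deck. A carton drops only if it lies wholly within the slot's width: lined up, it lies along this x with its centre near this point.
- wheel_axis (a point): where the wheel's axis meets its top face, 129 mm above the bench; axes as the dispenser's. The wheel is a grey plastic disc, 260 mm across, 18 mm thick, with six radial pockets 60 degrees apart, 28 mm wide, from 30 to 121 mm from the axis, open below: what lies in them is swept along over the deck, with 3 mm of play to each side. A black hub cap, 54 mm across, stands 18 mm higher.
- wheel (a joint): angle by which the wheel has been turned about its upright axis since the start, rad, growing counter-clockwise from above, without end stops. It starts at 0 with the pockets in any direction (see the pins and the carton). The wheel is stiff to turn (about 2 to 4 N at a pin) and stays where it is left.
- pin0 (a point): centre of the top of turning pin 0. Six plain steel pins stand on the wheel midway between the pockets, 102 mm from the axis, 14 mm thick (a 21 mm collar 3 mm high at the foot), 32 mm high; their tops are 161 mm above the bench. They are numbered counter-clockwise from above, 60 degrees apart; a pocket lies 30 degrees to each side of every pin.
- pin1 (a point): centre of the top of turning pin 1 of the wheel (see wheel)
- pin2 (a point): centre of the top of turning pin 2 of the wheel (see wheel)
- pin3 (a point): centre of the top of turning pin 3 of the wheel (see wheel)
- pin4 (a point): centre of the top of turning pin 4 of the wheel (see wheel)
- pin5 (a point): centre of the top of turning pin 5 of the wheel (see wheel)
- plunger (a joint): travel of the plunger, m: 0 up, 0.018 pressed to its stop. A spring brings it back up; it takes 3.5 N to start and about 6.5 N at the stop. It works the tipping floor: pressing swings the floor's outer end down (35 degrees at the stop) about a pivot near the hub, and the carton slides off outward, into the trough, within about a second while it is held; on release the floor closes.
- plunger_top (a point): centre of the top of the plunger's round black head, 38 mm across, on the ear at x -68, y -160 mm of the dispenser; 165 mm above the bench when up; press straight down here
- carton: the white card tool carton with an orange band, 22 x 75 x 22 mm, in one pocket of the wheel (its top 3 mm above the wheel's). Origin at the centre of its underside, y along its length, z up.
- tool_box: the clear plastic box with an end mill in it, 20 x 86 x 20 mm, in the pocket opposite the carton's. Origin at the centre of its underside, y along its length, z up. It stays in the wheel.
- trough (a point): a point on the floor of the delivery trough, where the centre of the carton's underside comes to rest; axes as the dispenser's. The trough is a bright sheet-metal channel, 39 mm wide inside, that slopes down (14 degrees) from under the outlet and sticks out 100 mm in front of the dispenser, ending at a stop 240 mm from the wheel's axis.
- caliper: a digital caliper lying on the bench to the right, 72 x 233 x 14 mm, origin under its middle; a bystander
- tape_roll: a roll of adhesive tape lying on the bench to the left, 98 mm across, 25 mm high, origin under its middle; a bystander
- end_mill: a bare end mill lying on the bench in front on the right, 12 x 75 x 12 mm, origin under its middle; a bystander

How it is judged (in metres and radians):
On the way, in this order (a step that is already met when the one before it is completed fails the run):
1. the wheel is turned until the carton, still in its pocket, lies over the outlet slot (within 8 mm sideways and 5 degrees), and is at rest (y of carton in the frame of outlet between -0.008 and 0.008 m and x of carton in the frame of outlet between -0.03 and 0.03 m and angle between the y axis of carton and the x axis of outlet, either way round below 0.09 rad and height (world z) of carton above 0.105 m and velocity of joint wheel between -0.1 and 0.1 rad/s), for 0.2 s.
2. the plunger is pressed down to its stop (at least 16.5 of 18 mm) (value of joint plunger above 0.0165 m), for 0.1 s.
At the end, for the whole second after the job is handed in: the carton lies at rest in the delivery trough (its underside's centre within 20 to 30 mm along, 22 mm across and 25 mm in height of the trough's resting point), the plunger is back up (within 2 mm), and the clear box still lies in the wheel on the deck (x of carton in the frame of trough between -0.02 and 0.03 m and y of carton in the frame of trough between -0.022 and 0.022 m and z of carton in the frame of trough below 0.025 m and linear speed of carton below 0.02 m/s and value of joint plunger below 0.002 m and height (world z) of tool_box between 0.105 and 0.125 m and horizontal distance between tool_box and wheel_axis below 0.085 m); the robot touches nothing.
It fails at once if the carton or the clear box is lifted out of the wheel (more than 25 mm above the deck) (height (world z) of any of carton, tool_box above 0.135 m).
It fails at once if the plunger is pressed down while the clear box lies over the outlet and it drops out (height (world z) of tool_box below 0.095 m).
It fails at once if a bystander is moved by more than 20 mm (distance of any of caliper, tape_roll, end_mill from where it was at the start of the episode above 0.02 m).
It also fails if it takes over 48 s, if anything falls off the work surface, if the arm or the gripper's body presses on something with over 40 N, if the wrist force passes 120 N, or if a joint passes its speed limit or range.

### The arm

A 7-joint arm with a two-finger parallel gripper is mounted at the origin on a cart in front of the work surface, level with it; the furniture and walls round the work are solid. World frame = base frame: x ahead of the robot, y to its left, z up, the work surface at z = 0. Lengths are in mm, angles in rad, forces in N, time in s.
With the tool pointing down it reaches from about 400 to 900 mm from the base axis. Payload 5.5 kg.
Tool frame: the origin (TCP) lies at the very end of the fingers, on their centre line; the grasp point (between the pads) lies ctrl.grip_depth behind it (ctrl.grip_depth is the distance from the TCP to the grasp point, in mm); z points along the fingers, y is the line along which they close (so a half turn about z gives the same grasp; the last joint's range is limited). The gripper opens to 85 mm and grips with 20 to 120 N. Pads are 22 mm wide; open, the fingers measure 114 mm over their backs; the gripper's body (76 mm by 85 mm) begins 54 mm behind the grasp point. The pads swing forward as they close: fully open they stand 13 mm farther back than shut.
Start: joints at [-1.028, 0.501, -0.427, 1.55, 0.221, 1.138, -0.21], TCP at [179.468, 624.733, 231.31] pointing down, gripper open.
Joint ranges: [-2.88, 2.88], [-0.31, 2.03], [-1.54, 1.56], [0.2, 2.42], [-1.41, 4.55], [0.19, 2.02], [-2.57, 2.57]. Speed limits (rad/s): [2.57, 2.57, 3.14, 3.14, 3.14, 3.14, 3.14].

### API

Orientations are given as a unit quaternion [x, y, z, w].
In Python, from station import readout, vision, sign_off, spotter, ctrl gives the robot as it stands.
- The arm moves only by the tool servo_tool, never from a script. Its argument "rows" is a list of rows, each a list of 5 numbers: the closure, from 0 (fully open) to 1 (shut), then the shift along the world's x, y, z in units of 30 mm (1.0 is 30 mm), then the turn about the world's z in rad. A call has 1 to 12 rows; each row shifts and turns the commanded pose from where the row before left it; what a row does not reach is not made up. A row lasts 1/12 s, in which the tool goes at most 41.7 mm and 7.16 degrees, less where a joint would pass 70% of its speed; a pose out of reach is approached as far as the arm can. A call is refused whole if a number of a shift passes 1 or a number of a turn 0.125, either way. A call with a gripper value outside its range is refused whole. The fingers move at their own pace and stop on an object; the grip force is fixed at half the most. Time passes only in rows, so rows that do not move let the fingers close. It gives the time, the measured TCP pose, the force, the opening and the grip force at its end, in the units of the state.
- readout.sense(): the state, without advancing time (a new reading comes with each control period).
- vision.snapshot(name): name is "scene" or "top"; returns a dict with "color" (384x512x3 uint8, red, green, blue), "fx", "fy", "cx", "cy" (pixels), "xyz" and "orientation" of the camera in the world. Camera axes: x right, y down, z forward; pixel columns grow to the right and rows downward; lengths in mm; the calibration is good to about 2 mm. A picture is of the moment at which its call begins. There is no depth.
- sign_off(): hands the job in; it is judged then, once.
Trained networks look in a picture, given as the dict that the camera call returned (one of the last four; its "shot" number tells which), for a name from the list of things; names that differ only in an ending like _2 or _b are one class to them, and where a whole thing is asked for, a point or a joint stands for the part that bears it (a point fixed in the world has none). Each returns a list of dicts, best first, with "score" (0 to 1); they miss things now and then, are a little off and sometimes report something else, mostly with a low value. They report only what shows in the picture. A call takes as long as a camera call.
- spotter.recognise(picture, thing): "box" ([left, top, right, bottom] as shares, 0 to 1, of the picture: columns of its width, rows of its height, round what is visible of it).
- spotter.cut_out(picture, thing): "region" (384x512 bool, what is visible of it) and "box" ([left, top, right, bottom] as shares, 0 to 1, of the picture: columns of its width, rows of its height, round what is visible of it).
The state is a dict: "time": time; "joint_pos": joint angles; "qvel": joint speeds; "tau": joint torques, N m; "eef_pos": TCP position; "ee_rot": TCP orientation; "ft_force": force on the tool from outside, world axes, zero at the start; "ft_torque": the same for the moment, N m; "gripper_width": finger opening in mm; "finger_force": force on a finger pad.
Only numpy, scipy, OpenCV 4.12 (cv2) and the standard library are available. Lean on these libraries where they do the work, as an engineer would, in place of code of your own. Each camera call takes 0.05 s, during which the arm holds its last target. There are 200 camera calls.

## Working session

There is one attempt and no reset: what is moved stays moved. The work goes in short steps, Python scripts to look and compute and a tool call to move; the robot and the scene stay as the last step left them, time stands still between calls to the robot, and variables do not carry over. Pictures are saved under pics/ and viewed, at most 10 in all, crops included, and the job is handed in when it is done.

Besides the shell and the picture viewer there is one more tool, called after "Request:" by a JSON object that holds its "method" and its "body", one argument or row to a line. servo_tool: Moves the arm, as the interface text tells. Its arguments: {"type":"object","properties":{"rows":{"type":"array","items":{"type":"array","items":{"type":"number"}}}},"required":["rows"]}

```bash
mkdir -p pics
cat > h.py <<'E'
import numpy as np,cv2
from scipy.spatial.transform import Rotation as R
from station import readout,vision,sign_off,spotter,ctrl
def ray(p,u,v,z):
    d=R.from_quat(p["orientation"]).as_matrix()@np.array([(u-p["cx"])/p["fx"],(v-p["cy"])/p["fy"],1])
    o=np.array(p["xyz"]); return o+d*(z-o[2])/d[2]
def save(p,n): cv2.imwrite(f"pics/{n}.png",p["color"][:,:,::-1])
def proj(p,X):
    c=R.from_quat(p["orientation"]).as_matrix().T@(np.array(X)-p["xyz"]); return p["fx"]*c[0]/c[2]+p["cx"],p["fy"]*c[1]/c[2]+p["cy"]
E
python3 - <<'E'
from h import *
s=readout.sense();print(s["eef_pos"],s["ee_rot"],s["time"],ctrl.grip_depth)
for n in("top","scene"):
    p=vision.snapshot(n);save(p,n+"0");print(n,p["xyz"],p["orientation"],p["fx"])
    for t,z in(("carton",132),("tool_box",130),("plunger_top",165),("pin0",145),("wheel_axis",147),("dispenser",110),("trough",30)):
        for d in spotter.cut_out(p,t)[:6]:
            v,u=np.nonzero(d["region"]); print(t,round(d["score"],2),u.mean().round(1),v.mean().round(1),ray(p,u.mean(),v.mean(),z).round(),(np.array(d["box"])*[512,384,512,384]).round())
E
```

```text
[179.36234953 624.05724799 230.26585695] [ 1.39407352e-01  9.90234650e-01 -9.47502766e-04 -1.74436569e-04] 0.0 18.700000000000003
top [ 408.96917142   31.28974783 1480.33136558] [-0.69743964  0.7157657  -0.02326831  0.02675821] 488.21036634632736
tool_box 0.73 219.8 165.9 [582. 150. 130.] [210. 163. 230. 171.]
pin0 0.76 245.7 170.5 [566.  77. 145.] [200. 126. 293. 218.]
wheel_axis 0.75 251.9 180.1 [539.  61. 147.] [193. 117. 317. 256.]
dispenser 0.78 252.1 180.9 [540.  61. 110.] [192. 116. 319. 256.]
trough 0.94 251.9 180.2 [550.  63.  30.] [193. 117. 317. 259.]
trough 0.67 307.7 183.0 [ 537. -103.   30.] [305. 177. 316. 194.]
scene [ -23.4502312  -659.9419255   798.03258013] [ 0.84584358 -0.29144325  0.15276923 -0.41984644] 414.14556489540087
carton 0.57 270.4 196.9 [547.  -2. 132.] [265. 185. 280. 207.]
carton 0.28 256.9 185.2 [551.  61. 132.] [209. 154. 304. 215.]
pin0 0.97 256.8 185.1 [540.  48. 145.] [210. 153. 306. 215.]
pin0 0.34 258.5 219.8 [455. -67. 145.] [187. 149. 325. 261.]
wheel_axis 0.79 258.6 219.5 [454. -68. 147.] [188. 153. 325. 266.]
dispenser 0.61 257.2 219.0 [480. -31. 110.] [187. 152. 323. 264.]
trough 0.78 258.7 219.8 [540.  37.  30.] [189. 152. 322. 261.]
```

```bash
python3 -c "
import cv2
a=cv2.imread('pics/top0.png')[100:280,170:350];cv2.imwrite('pics/t1.png',cv2.resize(a,(600,600),interpolation=cv2.INTER_CUBIC))
a=cv2.imread('pics/scene0.png')[130:280,170:345];cv2.imwrite('pics/s1.png',cv2.resize(a,(700,600),interpolation=cv2.INTER_CUBIC))"
```

```text
(no output)
```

View pics/t1.png

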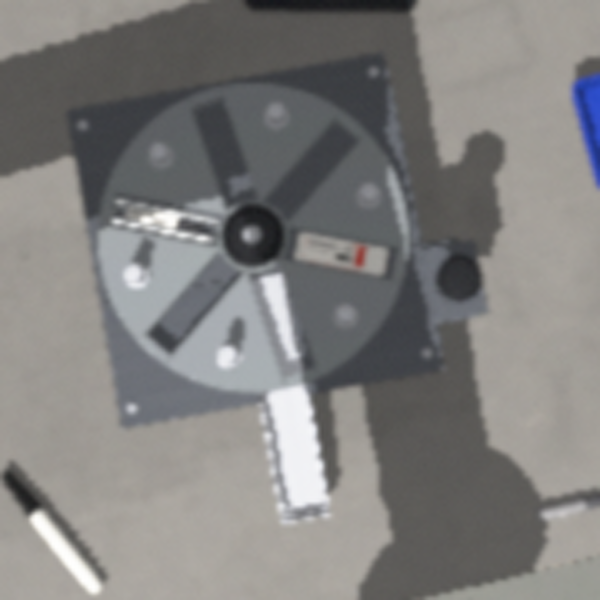

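View pics/s1.png

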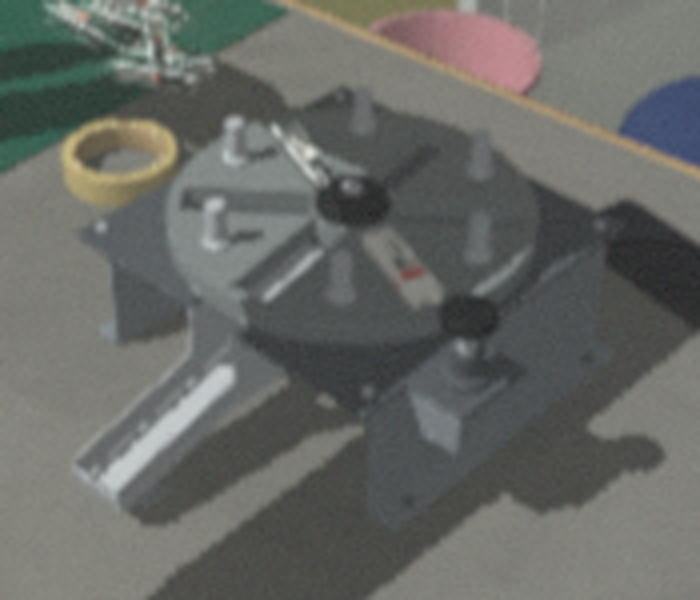

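The top crop shows the hub at (252,235), the carton to its right at (342,254), the trough at the bottom (297,455) and the plunger at (460,277). The clear box is on the left. The scene crop confirms this.

```bash
cat >> h.py <<'E'
def c2w(p,u,v,z,s=600/180,o=(170,100)): return ray(p,(u+.5)/s-.5+o[0],(v+.5)/s-.5+o[1],z)
E
python3 - <<'E'
from h import *
p=vision.snapshot("top")
f=lambda u,v,z:c2w(p,u,v,z)[:2]
sc=np.array([f(*q,110) for q in((82,125),(374,71),(428,353),(131,409))]);ax=sc.mean(0);print(sc.round(),"axis",ax.round(1),"hub",f(252,235,147).round(1))
e=(sc[1]-sc[2])+(sc[0]-sc[3]);yaw=np.arctan2(e[1],e[0]);
e2=(sc[0]-sc[1])+(sc[3]-sc[2]);print("yaw",yaw,np.arctan2(-e2[0],e2[1]))
tr=f(297,455,30);print("trough",tr, np.arctan2(*(ax-tr)[::-1]))
print("plunger",f(460,277,165))
P=np.array([f(*q,161) for q in((276,115),(160,154),(135,275),(229,356),(345,315),(368,194))])
print("pins",P.round(),"mean",P.mean(0)); d=P-P.mean(0);print(np.linalg.norm(d,axis=1).round(),np.degrees(np.arctan2(d[:,1],d[:,0])).round(1))
for n,a,b in(("carton",(297,247),(388,264)),("box",(112,213),(212,230))):
  a,b=f(*a,131),f(*b,131);m=(a+b)/2;print(n,m,np.degrees(np.arctan2(*(m-ax)[::-1])),np.degrees(np.arctan2(*(b-a)[::-1])))
c=yaw;M=np.array([[np.cos(c),-np.sin(c)],[np.sin(c),np.cos(c)]])
print("pred plunger",ax+M@[-68,-160],"outlet dir deg",np.degrees(c)+180)
E
```

```text
[[669. 222.]
 [709. -28.]
 [467. -66.]
 [426. 185.]] axis [567.8  78.3] hub [566.5  78.4]
yaw 0.15546703286137462 0.15928294795007686
trough [382.8542144   47.14630534] 0.16695338967498502
plunger [525.66288708 -90.13728315]
pins [[663.  56.]
 [634. 152.]
 [535. 174.]
 [467.  99.]
 [497.   4.]
 [596. -18.]] mean [565.24462639  77.74024485]
[100. 101. 101. 101. 100. 100.] [ -12.6   47.3  107.7  167.9 -132.5  -72.1]
carton [549.22546685   3.96209766] -104.00389479700722 -102.14441656652127
box [581.70743186 153.80925222] 79.53908406881156 -101.20815690457985
pred plunger [525.36218398 -90.29125399] outlet dir deg 188.90760483637845
```

Request:
{"method": "servo_tool", "body": {
  "rows": [
    [0.5, 0.5, -0.95, 0, 0.03],
    [0.5, 0.5, -0.95, 0, 0.03],
    [0.5, 0.5, -0.95, 0, 0],
    [0.5, 0.5, -0.95, 0, 0],
    [0.5, 0.5, -0.95, 0, 0],
    [0.5, 0.5, -0.95, 0, 0],
    [0.5, 0.5, -0.95, 0, 0],
    [0.5, 0.5, -0.95, 0, 0],
    [0.5, 0.5, -0.95, 0, 0],
    [0.5, 0.5, -0.95, 0, 0],
    [0.5, 0.5, -0.95, 0, 0],
    [0.5, 0, 0, 0, 0]
  ]
}}

```text
time: 1.85
eef_pos: [347.9, 304.9, 231.2]
ee_rot: [0.114, 0.993, -0.002, 0.001]
ft_force: [-0.3, -1.3, 0.3]
gripper_width: 42.7
finger_force: 0.0
```

Request:
{"method": "servo_tool", "body": {
  "rows": [
    [0.5, 0.49, -0.855, 0, 0],
    [0.5, 0.49, -0.855, 0, 0],
    [0.5, 0.49, -0.855, 0, 0],
    [0.5, 0.49, -0.855, 0, 0],
    [0.5, 0.49, -0.855, -0.2, 0],
    [0.5, 0.49, -0.855, -0.2, 0],
    [0.5, 0.49, -0.855, -0.2, 0],
    [0.5, 0.49, -0.855, -0.2, 0],
    [0.5, 0, 0, 0, 0],
    [0.5, 0, 0, 0, 0]
  ]
}}

```text
time: 2.68
eef_pos: [462.5, 104.5, 207.0]
ee_rot: [0.112, 0.994, -0.0, -0.0]
ft_force: [-0.6, 0.8, -0.6]
gripper_width: 43.0
finger_force: 0.0
```

Run:
```python
from h import *
s=readout.sense();print(s["eef_pos"].round(1) if hasattr(s["eef_pos"],'round') else s["eef_pos"],s["time"],np.round(s["joint_pos"],2))
p=vision.snapshot("scene");e=s["eef_pos"]
print("tcp px",(np.array(proj(p,e))-[170,90])*4,"pin top px",(np.array(proj(p,(466.5,99,161)))-[170,90])*4)
cv2.imwrite("pics/s2.png",cv2.resize(p["color"][90:240,170:345,::-1],(700,600),interpolation=cv2.INTER_CUBIC))
```

```text
[462.5 104.5 207. ] 2.6833 [-0.16  0.19 -0.14  2.01  0.03  0.94  1.04]
tcp px [200.22624926 304.60897683] pin top px [212.81601913 364.26203592]
```

View pics/s2.png

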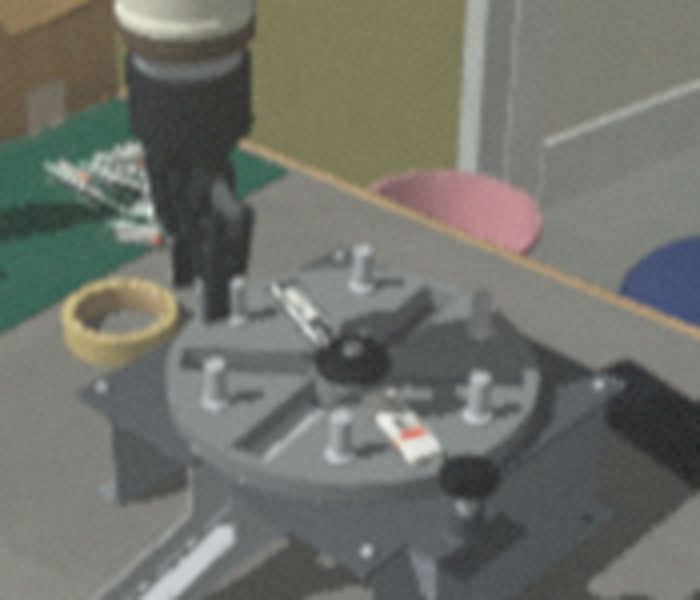

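The pin top appears at (214,364), as predicted, and the open fingers are above it at about (200,300). I'll go down around it.

Request:
{"method": "servo_tool", "body": {
  "rows": [
    [0.5, 0.13, -0.18, 0, 0],
    [0.5, 0, 0, -0.5, 0],
    [0.5, 0, 0, -0.5, 0],
    [0.5, 0, 0, -0.4, 0],
    [0.5, 0, 0, -0.4, 0],
    [0.5, 0, 0, -0.3, 0],
    [0.7, 0, 0, 0, 0],
    [0.7, 0, 0, 0, 0],
    [0.7, 0, 0, 0, 0],
    [0.7, 0, 0, 0, 0]
  ]
}}

```text
time: 3.57
eef_pos: [466.6, 101.0, 145.1]
ee_rot: [0.109, 0.994, 0.0, 0.001]
ft_force: [0.2, 0.4, -0.3]
gripper_width: 25.9
finger_force: 0.0
```

```bash
python3 -c "
import numpy as np
t=np.radians(np.linspace(166.9,99,19));X=np.c_[566+101.5*np.cos(t),78+101.5*np.sin(t)];X[0]=466.6,101
print((np.diff(X,axis=0)/30).round(2).tolist(),np.diff(t)[0],X[-1])"
```

```text
[[0.08, 0.22], [0.07, 0.21], [0.09, 0.21], [0.1, 0.2], [0.11, 0.19], [0.12, 0.18], [0.14, 0.18], [0.15, 0.17], [0.16, 0.16], [0.17, 0.15], [0.18, 0.13], [0.19, 0.12], [0.19, 0.11], [0.2, 0.1], [0.21, 0.08], [0.21, 0.07], [0.22, 0.06], [0.22, 0.04]] -0.06583769789467464 [550.1219018  178.25036657]
```

Request:
{"method": "servo_tool", "body": {
  "rows": [
    [0.7, 0.08, 0.22, 0, -0.066],
    [0.7, 0.07, 0.21, 0, -0.066],
    [0.7, 0.09, 0.21, 0, -0.066],
    [0.7, 0.1, 0.2, 0, -0.066],
    [0.7, 0.11, 0.19, 0, -0.066],
    [0.7, 0.12, 0.18, 0, -0.066],
    [0.7, 0.14, 0.18, 0, -0.066],
    [0.7, 0.15, 0.17, 0, -0.066],
    [0.7, 0.16, 0.16, 0, -0.066],
    [0.7, 0, 0, 0, 0]
  ]
}}

```text
time: 4.4
eef_pos: [497.5, 153.4, 145.1]
ee_rot: [0.396, 0.918, 0.001, 0.001]
ft_force: [0.2, 0.2, 1.2]
gripper_width: 25.6
finger_force: 0.0
```

Request:
{"method": "servo_tool", "body": {
  "rows": [
    [0.7, 0.17, 0.15, 0, -0.066],
    [0.7, 0.18, 0.13, 0, -0.066],
    [0.7, 0.19, 0.12, 0, -0.066],
    [0.7, 0.19, 0.11, 0, -0.066],
    [0.7, 0.2, 0.1, 0, -0.066],
    [0.7, 0.21, 0.08, 0, -0.066],
    [0.7, 0.21, 0.07, 0, -0.066],
    [0.7, 0.22, 0.06, 0, -0.066],
    [0.7, 0.22, 0.03, 0, -0.066],
    [0.7, 0, 0, 0, 0],
    [0.7, 0, 0, 0, 0]
  ]
}}

```text
time: 5.32
eef_pos: [550.6, 177.6, 144.6]
ee_rot: [0.646, 0.763, 0.0, 0.0]
ft_force: [0.5, -0.2, 0.2]
gripper_width: 25.2
finger_force: 0.0
```

Request:
{"method": "servo_tool", "body": {
  "rows": [
    [0.85, 0, 0, 0, 0],
    [0.85, 0, 0, 0, 0],
    [0.85, 0, 0, 0, 0],
    [0.85, 0, 0, 0, 0]
  ]
}}

```text
time: 5.65
eef_pos: [549.8, 177.5, 144.4]
ee_rot: [0.647, 0.763, -0.0, -0.0]
ft_force: [-1.6, -0.5, 2.1]
gripper_width: 12.8
finger_force: 4.1
```

Run:
```python
from h import *
p=vision.snapshot("top");save(p,"top3")
cv2.imwrite("pics/t3.png",cv2.resize(p["color"][100:280,170:350,::-1],(600,600),interpolation=cv2.INTER_CUBIC))
```

```text
(no output)
```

View pics/t3.png

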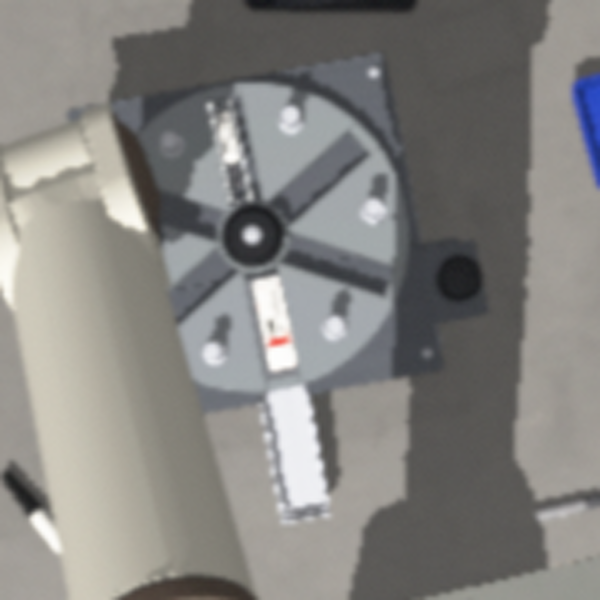

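The carton now lies from the hub towards the trough, from (265,275) to (284,371), with the clear box opposite. I'll check the angle numerically.

Run:
```python
from h import *
p=vision.snapshot("top")
f=lambda u,v,z:c2w(p,u,v,z)[:2]
ax=np.array([566.5,78.2])
P=np.array([f(*q,161) for q in((291,119),(374,212),(334,327),(214,352))])
d=P-[565.2,77.7];print(np.degrees(np.arctan2(d[:,1],d[:,0])).round(1))
a,b=f(265,275,132),f(284,371,132);m=(a+b)/2
c=0.157;M=np.array([[np.cos(c),-np.sin(c)],[np.sin(c),np.cos(c)]])
print(M.T@(m-ax),np.degrees(np.arctan2(*(a-b)[::-1])-c))
```

```text
[ -19.8  -81.  -140.1  160.7]
[-73.75876496  -4.77806631] 0.7770596784063629
```

Request:
{"method": "servo_tool", "body": {
  "rows": [
    [0.85, 0.06, 0.01, 0, -0.017],
    [0.85, 0.06, 0.01, 0, -0.017],
    [0.85, 0, 0, 0, 0],
    [0.6, 0, 0, 0, 0],
    [0.6, 0, 0, 0, 0],
    [0.6, 0, 0, 0, 0],
    [0.6, 0, 0, 0.5, 0],
    [0.6, 0, 0, 0.7, 0],
    [0.6, 0, 0, 0.7, 0],
    [0.6, 0, 0, 0.3, 0],
    [0.6, 0, 0, 0, 0]
  ]
}}

```text
time: 6.67
eef_pos: [555.7, 178.9, 212.8]
ee_rot: [0.66, 0.751, 0.002, 0.001]
ft_force: [0.2, 0.2, 0.3]
gripper_width: 34.0
finger_force: 0.0
```

Request:
{"method": "servo_tool", "body": {
  "rows": [
    [1, -0.1, -0.9, 0, 0],
    [1, -0.1, -0.9, 0, 0],
    [1, -0.1, -0.9, 0, 0],
    [1, -0.1, -0.9, 0, 0],
    [1, -0.1, -0.9, 0, 0],
    [1, -0.1, -0.9, 0, 0],
    [1, -0.1, -0.9, 0, 0],
    [1, -0.1, -0.9, 0, 0],
    [1, -0.1, -0.9, 0, 0],
    [1, 0, -0.85, 0, 0],
    [1, 0, 0, 0, 0],
    [1, 0, 0, 0, 0]
  ]
}}

```text
time: 7.67
eef_pos: [525.9, -92.1, 209.1]
ee_rot: [0.662, 0.75, -0.001, -0.0]
ft_force: [-0.3, -0.1, -0.3]
gripper_width: 0.1
finger_force: 0.0
```

Run:
```python
from h import *
p=vision.snapshot("top");q=vision.snapshot("scene")
a=cv2.resize(p["color"][130:270,190:330,::-1],(400,400),interpolation=cv2.INTER_CUBIC)
b=cv2.resize(q["color"][110:250,190:330,::-1],(400,400),interpolation=cv2.INTER_CUBIC)
cv2.imwrite("pics/t4.png",np.hstack([a,b]))
s=readout.sense();print((np.array(proj(q,s["eef_pos"]))-[190,110])*400/140,(np.array(proj(q,(525.5,-90.2,165)))-[190,110])*400/140)
```

```text
[280.36036146 234.25416967] [277.46117091 276.84050181]
```

View pics/t4.png

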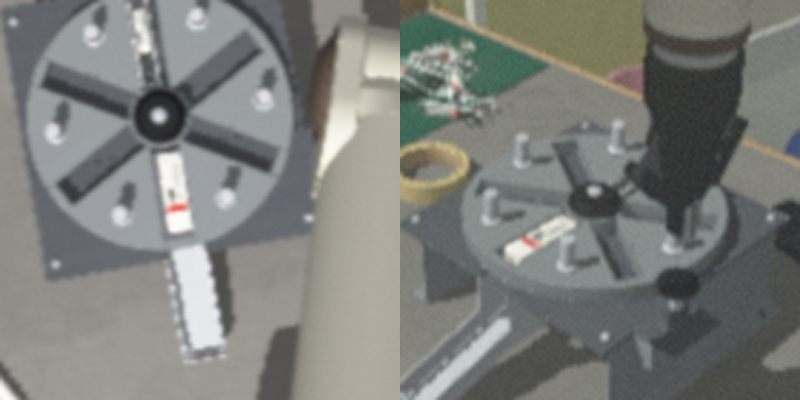

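The carton lies at (172,194) on the line from the hub to the trough. The shut fingers are above the plunger head at (678,283). A quick numeric check comes before pressing.

Run:
```python
from h import *
p=vision.snapshot("top")
f=lambda u,v,z:c2w(p,u,v,z,400/140,(190,130))[:2]
P=np.array([f(*q,161) for q in((94,33),(198,17),(55,132),(122,215),(226,198),(264,97))])
d=P-P.mean(0);an=np.degrees(np.arctan2(d[:,1],d[:,0]));print(P.mean(0),(an%60).round(1),(an%60).mean())
a,b=f(167,152,132),f(181,236,132);c=0.157;M=np.array([[np.cos(c),-np.sin(c)],[np.sin(c),np.cos(c)]])
print(M.T@((a+b)/2-[566.5,78.2]),np.degrees(np.arctan2(*(a-b)[::-1])-c))
```

```text
[565.38577207  76.8745762 ] [37.2 37.5 37.7 38.  37.  38.4] 37.62740083602674
[-75.83297956  -0.39027619] -0.9387420163267038
```

Request:
{"method": "servo_tool", "body": {
  "rows": [
    [1, 0, 0.06, -0.4, 0],
    [1, 0, 0, -0.4, 0],
    [1, 0, 0, -0.4, 0],
    [1, 0, 0, -0.3, 0],
    [1, 0, 0, -0.2, 0],
    [1, 0, 0, -0.2, 0],
    [1, 0, 0, -0.1, 0],
    [1, 0, 0, -0.1, 0],
    [1, 0, 0, 0, 0],
    [1, 0, 0, 0, 0]
  ]
}}

```text
time: 8.65
eef_pos: [527.3, -87.7, 147.9]
ee_rot: [0.66, 0.751, 0.001, 0.0]
ft_force: [-1.9, 3.2, 4.6]
gripper_width: -0.2
finger_force: 2.4
```

Request:
{"method": "servo_tool", "body": {
  "rows": [
    [1, 0, -0.04, -0.07, 0],
    [1, 0, 0, -0.04, 0],
    [1, 0, 0, 0, 0],
    [1, 0, 0, 0, 0],
    [1, 0, 0, 0, 0],
    [1, 0, 0, 0, 0],
    [1, 0, 0, 0, 0],
    [1, 0, 0, 0, 0],
    [1, 0, 0, 0, 0],
    [1, 0, 0, 0, 0],
    [1, 0, 0, 0, 0],
    [1, 0, 0, 0, 0]
  ]
}}

```text
time: 9.65
eef_pos: [527.7, -88.0, 147.2]
ee_rot: [0.66, 0.751, 0.002, -0.0]
ft_force: [-8.8, 6.1, 24.7]
gripper_width: 0.2
finger_force: 12.5
```

Run:
```python
from h import *
s=readout.sense();print(s["eef_pos"],s["ft_force"])
p=vision.snapshot("top");q=vision.snapshot("scene")
a=cv2.resize(p["color"][130:270,190:330,::-1],(400,400),interpolation=cv2.INTER_CUBIC)
b=cv2.resize(q["color"][140:280,180:320,::-1],(400,400),interpolation=cv2.INTER_CUBIC)
cv2.imwrite("pics/t5.png",np.hstack([a,b]))
```

```text
[527.66793453 -88.00806339 147.1501345 ] [-8.82267058  6.14508681 24.70334769]
```

View pics/t5.png

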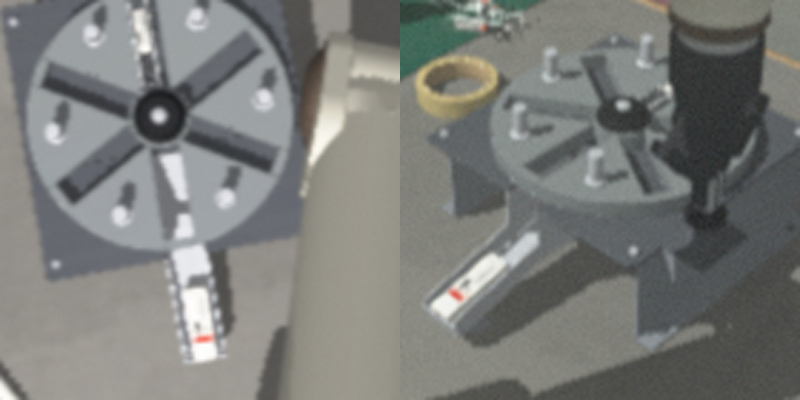

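The plunger is at its stop (24.7 N). The carton lies in the trough at (200,325) and the clear box is still in the wheel. Releasing the plunger.

Request:
{"method": "servo_tool", "body": {
  "rows": [
    [1, 0, 0, 0.2, 0],
    [1, 0, 0, 0.3, 0],
    [1, 0, 0, 0.5, 0],
    [1, 0, 0, 0.8, 0],
    [1, 0, 0, 0.8, 0],
    [1, 0, 0, 0.5, 0],
    [1, 0, 0, 0, 0],
    [1, 0, 0, 0, 0],
    [1, 0, 0, 0, 0],
    [1, 0, 0, 0, 0],
    [1, 0, 0, 0, 0],
    [1, 0, 0, 0, 0]
  ]
}}

```text
time: 10.75
eef_pos: [526.3, -89.6, 236.1]
ee_rot: [0.66, 0.751, -0.001, -0.001]
ft_force: [-0.4, 1.2, 0.2]
gripper_width: 0.1
finger_force: 0.0
```

Run:
```python
from h import *
q=vision.snapshot("scene");p=vision.snapshot("top")
a=cv2.resize(p["color"][130:270,190:330,::-1],(400,400),interpolation=cv2.INTER_CUBIC)
b=cv2.resize(q["color"][140:280,180:320,::-1],(400,400),interpolation=cv2.INTER_CUBIC)
cv2.imwrite("pics/t6.png",np.hstack([a,b]))
```

```text
(no output)
```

View pics/t6.png

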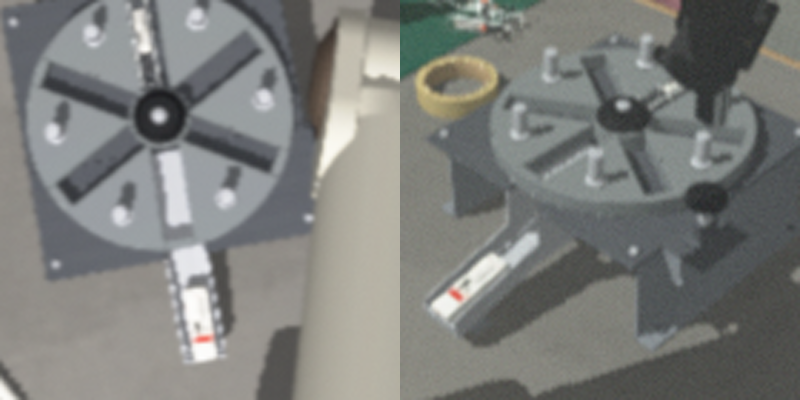

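The plunger head is back up at (706,197), the floor has closed, the carton is at rest in the trough at (200,325), and the arm touches nothing.

```bash
python3 -c "from h import *;print(sign_off())"
```

```text
the job is handed in; nothing more can be done
None
```

The carton is in the delivery trough, the plunger is back up and the clear box is still in the wheel; the job is handed in at about 11 s of the 48 s limit, but sign-off returned no verdict.

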